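# Put the beads away in the push-push drawer

## Robot

A 7-joint arm with a two-finger parallel gripper is mounted at the origin on the work surface. World frame = base frame: x ahead of the robot, y to its left, z up, the work surface at z = 0. Lengths are in m, angles in rad, forces in N, time in s.
With the tool pointing down it reaches from about 0.4 to 0.9 m from the base axis. Payload 5.5 kg.
Tool frame: the origin (TCP) lies midway between the tips of the shut fingers; the grasp point (between the pads) lies 19 mm behind it (manip.grip_depth is the distance from the TCP to the grasp point, in m); z points along the fingers, x is the direction in which the jaws open and shut, and the axes are right-handed (so a half turn about z gives the same grasp; the last joint's range is limited). The gripper opens to 92 mm and grips with 3 to 60 N. Pads are 19 mm wide; open, the fingers measure 130 mm over their backs; the gripper's body (75 mm by 190 mm) begins 47 mm behind the grasp point.
Start: joints at [-0.996, 0.501, -0.427, 1.55, 0.221, 1.138, -0.21], TCP at [0.199, 0.619, 0.227] pointing down, gripper open.
Joint ranges: [-2.88, 2.88], [-0.31, 2.03], [-1.54, 1.56], [0.2, 2.42], [-1.41, 4.55], [0.19, 2.02], [-2.57, 2.57]. Speed limits (rad/s): [2.57, 2.57, 3.14, 3.14, 3.14, 3.14, 3.14].

## Interface

Orientations are given as a unit quaternion [x, y, z, w].
In Python, from bench import manip, effector, viewer gives the robot as it stands. Calls block until the motion is done:
- manip.move_pose(position, orientation): joint-space move of the TCP to a pose.
- manip.servo_line(position, ori=None, vel=0.15): straight line of the TCP; ori=None keeps the orientation; vel is the mean speed in m/s.
- manip.movej(angles): joint-space move.
- effector.open_jaws() and effector.close(f_grip=None): open the fingers fully, or close them until they stop; f_grip is the grip in N (None keeps the last).
- manip.sleep(seconds).
- manip.solve_ik(position, orientation): joint angles nearest the present ones, or None.
- viewer.get_image(name): name is "scene" or "top"; returns the picture (400x640x3 uint8, red, green, blue); there is no depth.
- viewer.get_calibration(name): a dict with "vfov" (degrees; the focal length in pixels is half the picture's height over the tangent of half this angle, whatever the lens; pixels are square), "cx", "cy" (the principal point, pixels), "dist_coeffs" ([k1, k2, p1, p2, k3] as OpenCV has them; the pictures are not rectified), "eye" and "attitude" of the camera in the world. Camera axes: x right, y down, z forward; pixel columns grow to the right and rows downward; lengths in m; the calibration is good to about 2 mm. A picture is of the moment at which its call begins. get_calibration takes no time and is no camera call.
A pose or a line that the arm cannot do raises manip.PlanningError and nothing moves.
- manip.hand_in(): hands the job in, once; it reports no verdict.
Readings, each from a call of its own:
- manip.current_clock(): time.
- manip.current_q(): joint angles.
- manip.current_joint_velocities(): joint speeds.
- manip.current_tau(): joint torques, N m.
- manip.current_tool_pos(): TCP position.
- manip.current_tcp_rot(): TCP orientation.
- manip.current_force(): force on the tool from outside, world axes, zero at the start.
- manip.current_wrist_torque(): the same for the moment, N m.
- manip.current_finger_gap(): finger opening in m.
Only numpy, scipy, OpenCV 4.12 (cv2) and the standard library are available. Lean on these libraries where they do the work, as an engineer would, in place of code of your own. Each camera call takes 0.05 s, during which the arm holds its last target.

## Task

Press the orange drawer front to spring the drawer open, tip all three orange beads from the metal scoop into it, and stand the emptied scoop upright on the bench again. Then push the drawer fully in once more so that it locks shut with the beads inside. Leave the teal drawer shut and do not disturb the spools and the jar.

Things in the scene. Friction and masses are not known exactly. Their poses are not given: they have to be found in the camera images.
- unit_orange: Fixed wooden unit with orange drawer front and orange card on top (the one to use): 130 wide (y), 185 deep (x), 173 mm tall. Origin on the bench, middle of the lower edge of its front face; x points into the unit, away from the robot, z up. Drawer in the lower 80 mm; above it the unit rises straight to 173 mm, so the gripper must lean back (30 to 45 degrees) to press the drawer.
- drawer_orange (a joint): Orange drawer along its unit's x: 0 (to 0.001) locked shut, 0.095 fully out towards the robot, -0.006 pressed in to the stop. Push-push catch; an opening spring pushes with about 3 N everywhere. Shut, pressed in to the stop and let go, it springs fully out. Open, pushed in to the stop and let go, it comes back to 0 and stays locked. Shut and pressed in under 3 mm, it stays locked. A press of 8 to 15 N reaches the stop.
- drawer_orange_front (a point): Centre of the outer face of the orange drawer front (panel 124 wide, 66 high, 12 mm thick, without a handle); it moves with the drawer. It is 46 mm above the bench and, shut, stands 22 mm out from the unit's face. Axes as the unit's: x into the unit, z up.
- drawer_orange_in (a point): Centre of the inner floor of the orange drawer, 18 mm above the bench and 69 mm behind the outer face of the front; moves with the drawer. Inside 114 long (x) by 104 wide (y); side walls 4 mm thick, tops 64 mm above the bench; front's top at 79 mm. Open, all but the last 10 mm of the inside lies clear of the unit, open to above. Axes as the unit's.
- unit_teal: Fixed wooden unit with teal drawer front and teal card on top (a bystander): 130 wide (y), 185 deep (x), 173 mm tall. Origin on the bench, middle of the lower edge of its front face; x points into the unit, away from the robot, z up. Drawer in the lower 80 mm; above it the unit rises straight to 173 mm, so the gripper must lean back (30 to 45 degrees) to press the drawer.
- drawer_teal (a joint): Drawer of the teal-fronted unit: same mechanism, 0 latched shut. Must stay shut.
- scoop_handle (a point): Grip point in the scoop's dark wooden handle, an upright bar 20 (x) by 16 (y) mm, bench to 100 mm high; the point is on its axis, 78 mm up. Scoop axes: x from handle to the pan's open front (pouring way), y across, z up. Grip across y, above 55 mm. Aluminium pan 80 long, 66 wide, centred 50 mm ahead of the handle; walls 34 to 40 mm high; beads lie against its rear wall. Scoop about 0.12 kg.
- scoop_lip (a point): Middle of the scoop's front lip, over which the beads roll out: 88 mm ahead of the handle axis, 23 mm above the underside. The pan floor rises to it at 12 degrees: the beads stay put when carried level and roll out with the front tilted down by clearly more (35 to 45 degrees). Axes as the handle's.
- bead0_center (a point): Centre of an orange bead, a ball of 18 mm diameter, 12 g; starts in the scoop.
- bead1_center (a point): Centre of an orange bead, a ball of 18 mm diameter, 12 g; starts in the scoop.
- bead2_center (a point): Centre of an orange bead, a ball of 18 mm diameter, 12 g; starts in the scoop.
- spool_red: Bystander: red thread spool, 48 mm diameter, 75 mm high, standing; origin at its underside.
- spool_brown: Bystander: brown thread spool, 48 mm diameter, 75 mm high, standing; origin at its underside.
- jar: Bystander: amber jar, 60 mm diameter, 90 mm high, standing; origin at its underside.
Mind the look-alikes: they are no part of the job. Of the things shaped like the part that bears scoop_handle, the aluminium one is meant.

How it is judged:
On the way, in this order (a step that is already met when the one before it is completed fails the run):
1. the orange drawer has sprung fully open (past 85 mm) (value of joint drawer_orange above 0.085 m), for 0.2 s.
2. all three beads lie in the open orange drawer (value of joint drawer_orange above 0.06 m and x of bead0_center in the frame of drawer_orange_in between -0.053 and 0.053 m and y of bead0_center in the frame of drawer_orange_in between -0.048 and 0.048 m and z of bead0_center in the frame of drawer_orange_in between 0 and 0.045 m and x of bead1_center in the frame of drawer_orange_in between -0.053 and 0.053 m and y of bead1_center in the frame of drawer_orange_in between -0.048 and 0.048 m and z of bead1_center in the frame of drawer_orange_in between 0 and 0.045 m and x of bead2_center in the frame of drawer_orange_in between -0.053 and 0.053 m and y of bead2_center in the frame of drawer_orange_in between -0.048 and 0.048 m and z of bead2_center in the frame of drawer_orange_in between 0 and 0.045 m), for 0.3 s.
At the end, for the whole second after the job is handed in: The orange drawer is locked shut (within 4 mm of its shut position, with nothing holding it), all three beads are inside it, the scoop stands upright and still on the bench (tilt under 0.1 rad, its grip point 70 to 86 mm above the bench), and the teal drawer is still shut (value of joint drawer_orange between -0.004 and 0.004 m and x of bead0_center in the frame of drawer_orange_in between -0.053 and 0.053 m and y of bead0_center in the frame of drawer_orange_in between -0.048 and 0.048 m and z of bead0_center in the frame of drawer_orange_in between 0 and 0.045 m and x of bead1_center in the frame of drawer_orange_in between -0.053 and 0.053 m and y of bead1_center in the frame of drawer_orange_in between -0.048 and 0.048 m and z of bead1_center in the frame of drawer_orange_in between 0 and 0.045 m and x of bead2_center in the frame of drawer_orange_in between -0.053 and 0.053 m and y of bead2_center in the frame of drawer_orange_in between -0.048 and 0.048 m and z of bead2_center in the frame of drawer_orange_in between 0 and 0.045 m and value of joint drawer_teal below 0.004 m and angle between scoop_handle's own z axis and vertical below 0.1 rad and height (world z) of scoop_handle between 0.07 and 0.086 m and linear speed of scoop below 0.02 m/s); the robot touches nothing.
It fails at once if the teal drawer is opened (value of joint drawer_teal above 0.01 m).
It fails at once if spool_red is pushed more than 30 mm or tipped over (distance of spool_red from where it was at the start of the episode above 0.03 m or angle between spool_red's own z axis and vertical above 0.5 rad).
It fails at once if spool_brown is pushed more than 30 mm or tipped over (distance of spool_brown from where it was at the start of the episode above 0.03 m or angle between spool_brown's own z axis and vertical above 0.5 rad).
It fails at once if jar is pushed more than 30 mm or tipped over (distance of jar from where it was at the start of the episode above 0.03 m or angle between jar's own z axis and vertical above 0.5 rad).
It also fails if it takes over 72 s, if anything falls off the work surface, if the arm or the gripper's body presses on something with over 40 N, if the wrist force passes 120 N, or if a joint passes its speed limit or range.

## Working session

There is one attempt and no reset: what is moved stays moved. The work goes in short steps, each a Python script; the robot and the scene stay as the last script left them, time stands still between calls to the robot, and variables do not carry over. Pictures are saved under pics/ and viewed, and the job is handed in when it is done.

```bash
mkdir -p pics
python3 - <<'E'
from bench import manip, effector, viewer
import cv2
for n in("scene","top"):
    im=viewer.get_image(n); cv2.imwrite(f"pics/{n}0.png",im[:,:,::-1]); print(n,viewer.get_calibration(n))
print(manip.current_clock(),manip.current_tool_pos(),manip.current_tcp_rot(),manip.grip_depth,manip.current_finger_gap())
E
```

```text
scene {'vfov': 47.490938385526334, 'cx': 319.8114803054084, 'cy': 199.1985888077135, 'dist_coeffs': array([-0.06827816,  0.        ,  0.        ,  0.        ,  0.        ]), 'eye': array([0.65637531, 0.78983209, 1.14324298]), 'attitude': array([ 0.08223218,  0.94203047, -0.32431473, -0.02522738])}
top {'vfov': 57.375006001902015, 'cx': 323.7320149028725, 'cy': 200.21263366905484, 'dist_coeffs': array([-0.05364188,  0.        ,  0.        ,  0.        ,  0.        ]), 'eye': array([ 0.35362048, -0.04787862,  0.97609092]), 'attitude': array([-0.6948089 ,  0.71329893, -0.04931224,  0.07754692])}
0.1 [0.19923001 0.61805092 0.22576611] [ 8.08306636e-01  5.88761061e-01 -7.41002785e-04  4.96612801e-04] 0.0188 0.0917103915008379
```

View pics/scene0.png

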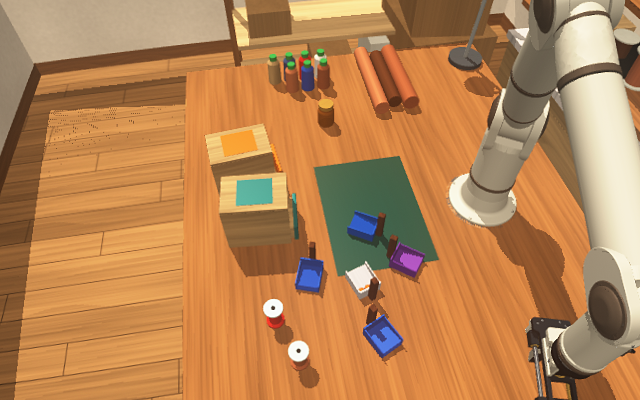

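View pics/top0.png

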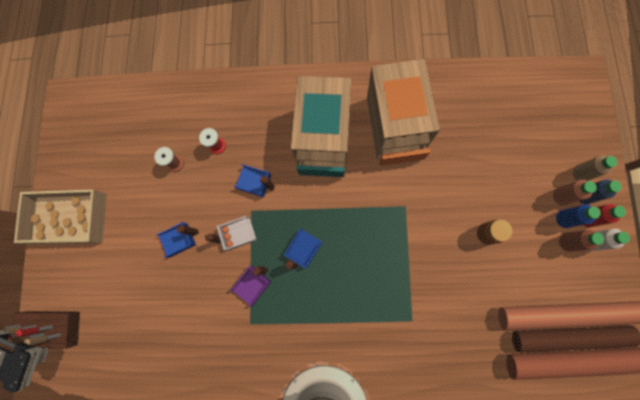

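The scoop-like things in the top view are blue (253,181), (177,240) and (301,249), purple (251,287), and bare metal holding orange beads (236,233). The metal one is the aluminium scoop. The orange unit is at (405,110) and the teal one at (322,125). I'll confirm these in enlarged crops.

```bash
cat > h.py <<'E'
from bench import manip, effector, viewer
import cv2, numpy as np
from scipy.spatial.transform import Rotation as R
def cam(n):
    c=viewer.get_calibration(n); f=200/np.tan(np.radians(c['vfov']/2))
    K=np.array([[f,0,c['cx']],[0,f,c['cy']],[0,0,1.]])
    return K,np.array(c['dist_coeffs']),np.array(c['eye']),R.from_quat(c['attitude']).as_matrix()
def ray(n,px,z):
    K,d,e,A=cam(n)
    u=cv2.undistortPoints(np.array([[px]],float),K,d)[0,0]
    v=A@np.array([u[0],u[1],1]); return e+v*(z-e[2])/v[2]
def proj(n,P):
    K,d,e,A=cam(n); P=np.atleast_2d(P).astype(float)
    rv=cv2.Rodrigues(A.T)[0]; return cv2.projectPoints(P,rv,-A.T@e,K,d)[0][:,0]
def crop(n,box,s,name,im=None):
    im=viewer.get_image(n)[:,:,::-1] if im is None else im
    x0,y0,x1,y1=box; c=cv2.resize(np.ascontiguousarray(im[y0:y1,x0:x1]),None,fx=s,fy=s,interpolation=cv2.INTER_CUBIC)
    cv2.imwrite('pics/'+name,c)
E
python3 - <<'E'
from h import *
t=cv2.imread('pics/top0.png'); s=cv2.imread('pics/scene0.png')
crop('top',(200,205,270,260),11,'t_scoop.png',t)
crop('top',(280,50,450,185),4.7,'t_units.png',t)
crop('scene',(335,255,395,305),12,'s_scoop.png',s)
crop('scene',(195,115,305,250),4.4,'s_units.png',s)
E
```

```text
(no output)
```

View pics/t_scoop.png

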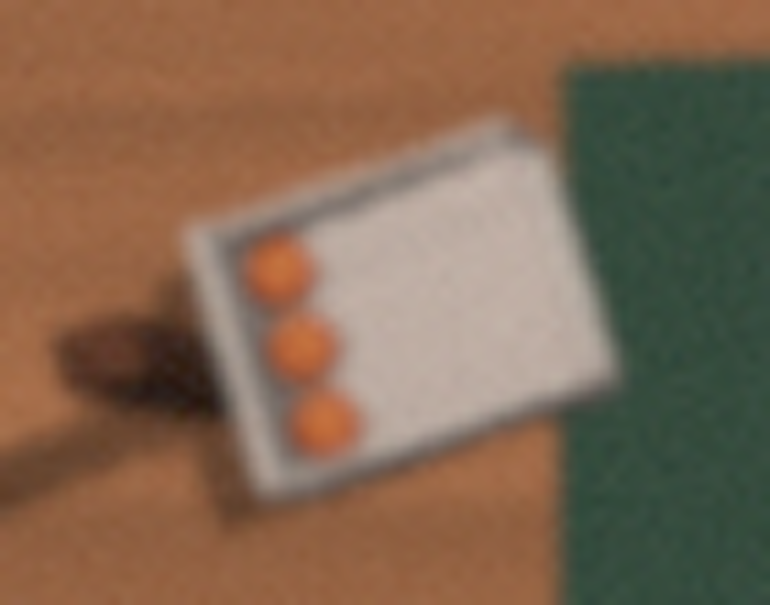

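View pics/t_units.png

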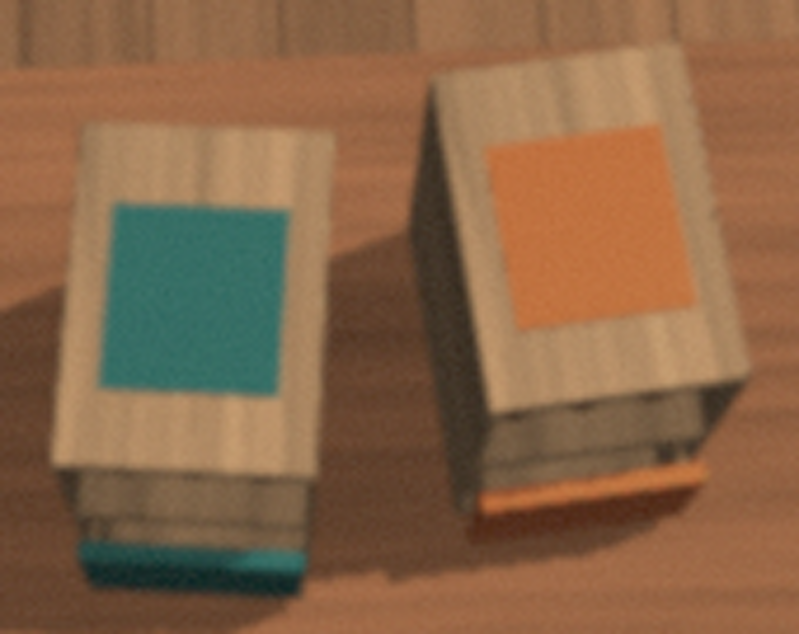

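View pics/s_scoop.png

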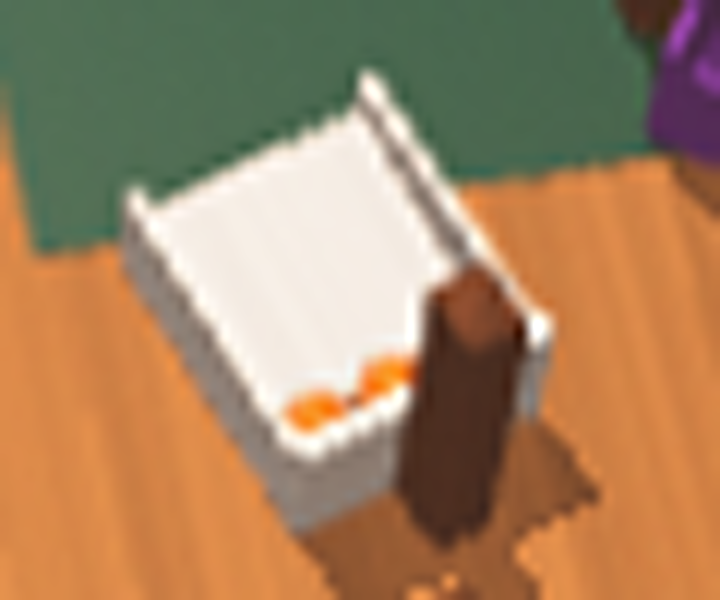

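View pics/s_units.png

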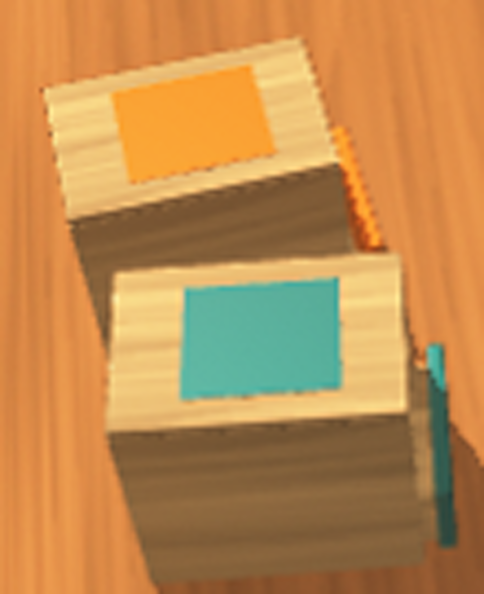

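The crops confirm it: bare aluminium pan with three orange beads, dark handle top near scene (375,280), lip pointing towards the mat. Orange front is at top crop (590,500). Now I'll fit poses.

```bash
cat > fit.py <<'E'
from h import *
from scipy.optimize import least_squares
def up(c,s,o): return [(c[0]+.5)/s-.5+o[0],(c[1]+.5)/s-.5+o[1]]
def fit(obs,x0):
    # obs: (cam, px, localpt)
    def w(p,l): c,s=np.cos(p[2]),np.sin(p[2]); return [p[0]+c*l[0]-s*l[1],p[1]+s*l[0]+c*l[1],l[2]]
    def f(p): return np.concatenate([proj(n,w(p,l))[0]-px for n,px,l in obs])
    r=least_squares(f,x0,loss='soft_l1'); return r.x,np.round(f(r.x).reshape(-1,2),1).tolist()
E
python3 - <<'E'
from fit import *
T=lambda c:up(c,4.7,(280,50)); S=lambda c:up(c,4.4,(195,115))
print("dirs",ray('top',(320,200),0),ray('top',(420,200),0),ray('top',(320,100),0))
H=.173
def unit(tl,tr,br,bl,extra,x0):
    L={'bl':(.185,.065,H),'br':(.185,-.065,H),'fr':(0,-.065,H),'fl':(0,.065,H)}
    return L
# top image: up = +x, right = -y presumably
L={'bl':(.185,.065,H),'br':(.185,-.065,H),'fr':(0,-.065,H),'fl':(0,.065,H)}
o=[('top',T(c),L[k]) for k,c in {'bl':(434,80),'br':(682,42),'fr':(748,375),'fl':(492,412)}.items()]
# scene image: from far-left side. corners
o+=[('scene',S(c),L[k]) for k,c in {'br':(45,90),'fr':(300,40),'fl':(338,165),'bl':(72,220)}.items()] if False else []
po,res=fit(o,[.65,-.2,0]);print('orange',po,res)
P=lambda l:np.array([po[0]+np.cos(po[2])*l[0]-np.sin(po[2])*l[1],po[1]+np.sin(po[2])*l[0]+np.cos(po[2])*l[1],l[2]])
for k in L: q=proj('scene',P(L[k]))[0]; print(k,(q-[195,115])*4.4)
for l in [(-.022,.062,.079),(-.022,-.062,.079),(-.01,.062,.079),(-.01,-.062,.079)]: print((proj('top',P(l))[0]-[280,50])*4.7,(proj('scene',P(l))[0]-[195,115])*4.4)
o=[('top',T(c),L[k]) for k,c in {'bl':(82,123),'br':(333,132),'fr':(316,477),'fl':(52,465)}.items()]
print('teal',fit(o,[.65,0,0]))
# scoop
T=lambda c:up(c,11,(200,205)); S=lambda c:up(c,12,(335,255))
h=ray('scene',S((478,308)),.1); print('handle top scene',h,'top',ray('top',T((75,352)),.1))
for c in [(190,228),(262,497)]: print(ray('top',T(c),.04))
for c in [(550,150),(615,385)]: print(ray('top',T(c),.025))
for n,c in dict(red=(209,137),brown=(164,156)).items(): print(n,ray('top',c,.075))
print('jar',ray('top',(502,231),.09))
for n,c in dict(b1=(253,181),b2=(177,240),b3=(301,249),p=(251,287)).items(): print(n,ray('top',c,.02))
E
```

```text
dirs [ 0.53238768 -0.0005989   0.        ] [ 0.52425712 -0.27044882  0.        ] [ 0.82424844 -0.006584    0.        ]
orange [ 0.64877777 -0.22368632  0.10823426] [[-0.6, -1.3], [0.1, -0.3], [1.1, 0.7], [-0.3, 0.4]]
bl [ 62.87841645 217.70569779]
br [38.98961094 85.52600159]
fr [298.38158794  33.27707178]
fl [337.12156084 159.7538262 ]
[480.0902198 509.8503855] [378.15387595 242.64303492]
[707.08986864 478.93215955] [340.896978   123.75583674]
[476.52127941 488.72425161] [361.69626866 246.21811425]
[702.9655739  457.90448644] [325.2196284  127.00463101]
teal (array([ 0.61725904, -0.00821387, -0.08492201]), [[-0.3, -0.3], [0.3, -0.3], [0.1, 0.3], [-0.1, 0.2]])
handle top scene [0.43042579 0.2705244  0.1       ] top [0.43173479 0.27432337 0.1       ]
[0.46597453 0.26929705 0.04      ]
[0.40196471 0.25026398 0.04      ]
[0.48443952 0.18627897 0.025     ]
[0.42749983 0.16986734 0.025     ]
red [0.696822   0.28615945 0.075     ]
brown [0.64937496 0.40643786 0.075     ]
jar [ 0.4267135  -0.44253636  0.09      ]
b1 [0.58663485 0.17944355 0.02      ]
b2 [0.43138111 0.38427266 0.02      ]
b3 [0.40037331 0.05071732 0.02      ]
p [0.30556755 0.18173457 0.02      ]
```

Run:
```python
from fit import *
T=lambda c:up(c,4.7,(280,50)); S=lambda c:up(c,4.4,(195,115)); H=.173
L={'bl':(.185,.065,H),'br':(.185,-.065,H),'fr':(0,-.065,H),'fl':(0,.065,H)}
o=[('top',T(c),L[k]) for k,c in {'bl':(434,78),'br':(682,42),'fr':(748,375),'fl':(492,412)}.items()]
o+=[('scene',S(c),L[k]) for k,c in {'br':(45,90),'fr':(300,38),'fl':(338,165),'bl':(70,220)}.items()]
o+=[('top',T((480,513)),(-.022,.062,.079)),('top',T((706,482)),(-.022,-.062,.079))]
po,res=fit(o,[.65,-.2,0]);print('orange',po,res)
T=lambda c:up(c,11,(200,205)); S=lambda c:up(c,12,(335,255))
o=[('scene',S((478,306)),(0,0,.1)),('top',T((75,352)),(0,0,.1))]
o+=[('top',T((190,228)),(.01,.033,.04)),('top',T((262,497)),(.01,-.033,.04)),('top',T((615,385)),(.09,-.033,.024)),('top',T((552,150)),(.09,.031,.025))]
o+=[('scene',S((305,452)),(.01,.033,.04)),('scene',S((545,325)),(.01,-.033,.04)),('scene',S((155,218)),(.09,.031,.025))]
print('scoop',fit(o,[.43,.27,-1.3]))
```

```text
orange [ 0.64825381 -0.22264334  0.10610568] [[-0.9, -0.7], [-0.2, -0.1], [0.7, 1.0], [-0.8, 0.6], [-0.8, -0.5], [0.3, -0.5], [0.4, -0.6], [-1.1, 0.0], [-0.0, -0.1], [0.2, 0.0]]
scoop (array([ 0.43068009,  0.26900827, -1.27757071]), [[-0.2, -0.3], [2.1, 0.4], [0.1, 0.3], [0.1, -0.0], [-1.2, 1.0], [-2.2, -0.7], [-0.5, 0.2], [0.8, 0.7], [-1.9, -1.5]])
```

```bash
cat >> h.py <<'E'
U0=np.array([0.6483,-0.2228]); UY=0.1065
SC=np.array([0.4312,0.2700]); SY=-1.278
def u2w(l): c,s=np.cos(UY),np.sin(UY); return np.array([U0[0]+c*l[0]-s*l[1],U0[1]+s*l[0]+c*l[1],l[2]])
def press_ori(deg=38,sg=1):
    a=np.radians(deg); X=np.array([np.cos(UY),np.sin(UY),0]);Y=np.array([-np.sin(UY),np.cos(UY),0])
    z=np.sin(a)*X-np.cos(a)*np.array([0,0,1.]); x=sg*Y
    return R.from_matrix(np.c_[x,np.cross(z,x),z]).as_quat()
def scoop_tool(yaw,pitch,sg=1):
    # scoop rotation (pitch = front down), tool z=-scoop z, tool x = sg*scoop y
    Rs=R.from_euler('z',yaw)*R.from_euler('y',pitch); M=Rs.as_matrix()
    z=-M[:,2]; x=sg*M[:,1]; return M,R.from_matrix(np.c_[x,np.cross(z,x),z]).as_quat()
def tcp_from_grip(yaw,pitch,grip,sg=1,gd=manip.grip_depth):
    M,q=scoop_tool(yaw,pitch,sg); return np.array(grip)-gd*M[:,2],q
def tcp_from_lip(yaw,pitch,lip,sg=1):
    M,_=scoop_tool(yaw,pitch,sg); return tcp_from_grip(yaw,pitch,np.array(lip)+M@np.array([-.088,0,.055]),sg)
E
python3 - <<'E'
from h import *
def t(n,p,q):
    s=manip.solve_ik(p,q); print(n,np.round(p,3),None if s is None else np.round(s,2)); 
for sg in(1,-1):
  for d in (32,38,45):
    for X in (-.03,-.16): t(('press',sg,d,X),u2w((X,0,.05)),press_ori(d,sg))
  t(('pick',sg),*tcp_from_grip(SY,0,[*SC,.078],sg))
  t(('lift',sg),*tcp_from_grip(SY,0,[*SC,.20],sg))
  for p in (0,25,45): t(('pour',sg,p),*tcp_from_lip(UY-np.pi/2,np.radians(p),u2w((-.052,.03,.10)),sg))
E
```

```text
('press', 1, 32, -0.03) [ 0.618 -0.226  0.05 ] [ 1.17  0.77 -0.88  2.06  1.38  0.23  0.95]
('press', 1, 32, -0.16) [ 0.489 -0.24   0.05 ] [ 1.55  0.79 -1.08  2.29  1.6   0.25  0.91]
('press', 1, 38, -0.03) [ 0.618 -0.226  0.05 ] [ 1.35  0.94 -1.07  2.12  1.89  0.32  0.6 ]
('press', 1, 38, -0.16) [ 0.489 -0.24   0.05 ] [ 1.62  0.84 -1.07  2.33  2.16  0.21  0.43]
('press', 1, 45, -0.03) [ 0.618 -0.226  0.05 ] [ 1.42  1.02 -1.08  2.18  2.41  0.32  0.19]
('press', 1, 45, -0.16) [ 0.489 -0.24   0.05 ] [ 1.71  0.97 -1.08  2.37  2.7   0.24  0.05]
('pick', 1) [0.431 0.27  0.059] [-0.49  0.47 -0.14  2.03  0.11  0.65 -0.41]
('lift', 1) [0.431 0.27  0.181] [-0.47  0.28 -0.16  1.95  0.06  0.91 -0.37]
('pour', 1, 0) [ 0.584 -0.111  0.136] [-0.    0.47  0.19  1.79 -0.11  0.89  0.34]
('pour', 1, 25) [ 0.587 -0.134  0.17 ] [ 0.1   0.62  0.44  1.6  -0.63  1.31  0.88]
('pour', 1, 45) [ 0.59  -0.162  0.188] [ 0.35  0.8   0.35  1.4  -0.77  1.64  0.99]
('press', -1, 32, -0.03) [ 0.618 -0.226  0.05 ] [ 1.17  0.77 -0.88  2.06  1.38  0.23 -2.19]
('press', -1, 32, -0.16) [ 0.489 -0.24   0.05 ] [ 1.55  0.79 -1.08  2.29  1.6   0.25 -2.23]
('press', -1, 38, -0.03) [ 0.618 -0.226  0.05 ] [ 1.35  0.94 -1.07  2.12  1.89  0.32 -2.55]
('press', -1, 38, -0.16) [ 0.489 -0.24   0.05 ] [ 1.76  1.11 -1.3   2.33  1.86  0.48 -2.28]
('press', -1, 45, -0.03) [ 0.618 -0.226  0.05 ] [ 1.55  1.28 -1.31  2.17  2.11  0.55 -2.47]
('press', -1, 45, -0.16) [ 0.489 -0.24   0.05 ] [ 1.85  1.25 -1.3   2.37  2.1   0.47 -2.35]
('pick', -1) [0.431 0.27  0.059] [-0.03  0.58 -0.73  2.02  0.56  0.75  2.34]
('lift', -1) [0.431 0.27  0.181] [ 0.02  0.36 -0.76  1.94  0.31  0.96  2.55]
('pour', -1, 0) [ 0.584 -0.111  0.136] [-0.71  0.96  1.35  1.81 -1.    1.26 -2.09]
('pour', -1, 25) [ 0.587 -0.134  0.17 ] [-0.28  0.9   1.13  1.61 -1.04  1.6  -1.97]
('pour', -1, 45) [ 0.59  -0.162  0.188] [ 0.05  0.97  0.9   1.41 -1.08  1.88 -1.95]
```

Run:
```python
from h import *
effector.close(f_grip=10)
q=press_ori(35)
manip.move_pose(u2w((-.16,0,.25)),q); print(manip.current_clock(),manip.current_tool_pos(),np.round(manip.current_q(),2),manip.current_force())
manip.servo_line(u2w((-.16,0,.10)),q,vel=.15)
manip.servo_line(u2w((-.055,0,.045)),q,vel=.12); print(manip.current_clock(),manip.current_force(),np.round(manip.current_q(),2))
crop('scene',(150,100,450,300),2.6,'pre.png')
```

```text
4.7 [ 0.48959902 -0.23922157  0.25012718] [ 1.95  0.27 -1.4   2.19 -0.3   0.45  2.55] [ 0.06546749 -1.3254679   0.15341197]Traceback (most recent call last):
  File "<stdin>", line 5, in <module>
bench.PlanningError: the arm cannot follow that straight line within its joint ranges
```

Run:
```python
from h import *
for sg in(1,-1):
 for d in (35,40,45):
  for X,z in ((-.16,.25),(-.16,.12),(-.16,.045),(-.03,.045)):
    s=manip.solve_ik(u2w((X,0,z)),press_ori(d,sg)); print(sg,d,X,z,None if s is None else np.round(s,2))
```

```text
1 35 -0.16 0.25 [ 1.96  0.27 -1.4   2.19 -0.3   0.45  2.55]
1 35 -0.16 0.12 [ 1.75  0.75 -1.31  2.29  1.23  0.31  1.25]
1 35 -0.16 0.045 [ 1.72  1.09 -1.3   2.31  1.77  0.52  0.91]
1 35 -0.03 0.045 [ 1.33  0.94 -1.08  2.09  1.71  0.37  0.75]
1 40 -0.16 0.25 [ 2.06  0.38 -1.5   2.25 -0.24  0.35  2.55]
1 40 -0.16 0.12 [ 1.8   0.8  -1.3   2.34  1.51  0.23  1.04]
1 40 -0.16 0.045 [ 1.79  1.17 -1.3   2.34  1.95  0.49  0.84]
1 40 -0.03 0.045 [ 1.5   1.23 -1.31  2.13  1.93  0.59  0.77]
1 45 -0.16 0.25 None
1 45 -0.16 0.12 [ 1.56  0.54 -0.88  2.38  4.3   0.23 -1.81]
1 45 -0.16 0.045 [ 1.86  1.28 -1.3   2.37  2.1   0.49  0.81]
1 45 -0.03 0.045 [ 1.55  1.3  -1.31  2.17  2.12  0.57  0.68]
-1 35 -0.16 0.25 [-0.41  0.06  1.13  2.25 -0.92  0.63 -0.05]
-1 35 -0.16 0.12 [ 0.86  0.32 -0.2   2.32 -1.4   0.36  0.52]
-1 35 -0.16 0.045 [-0.33  1.24  1.35  2.36  4.27  1.52  0.63]
-1 35 -0.03 0.045 [-0.45  1.29  1.35  2.14  4.23  1.39  0.34]
-1 40 -0.16 0.25 [-0.14  0.05  0.9   2.3  -1.11  0.62  0.17]
-1 40 -0.16 0.12 [ 1.8   0.8  -1.3   2.34  1.51  0.23 -2.11]
-1 40 -0.16 0.045 [ 1.31  0.64 -0.66  2.35  3.91  0.25  1.73]
-1 40 -0.03 0.045 [ 0.89  0.65 -0.44  2.15  3.96  0.24  1.43]
-1 45 -0.16 0.25 [ 0.13  0.06  0.68  2.34 -1.32  0.65  0.4 ]
-1 45 -0.16 0.12 [ 1.56  0.54 -0.88  2.38  4.3   0.23  1.34]
-1 45 -0.16 0.045 [ 1.55  0.81 -0.87  2.37  3.51  0.26  2.3 ]
-1 45 -0.03 0.045 [ 1.11  0.76 -0.65  2.18  3.58  0.29  1.94]
```

Run:
```python
from h import *
q=press_ori(35)
s=manip.solve_ik(u2w((-.16,0,.12)),q); manip.movej(s); print(manip.current_clock(),manip.current_tool_pos(),u2w((-.16,0,.12)))
try: manip.servo_line(u2w((-.16,0,.045)),q,vel=.12)
except manip.PlanningError as e:
    print(e); s=manip.solve_ik(u2w((-.16,0,.045)),q); print(np.round(s,2)); manip.movej(s)
print(manip.current_clock(),manip.current_tool_pos(),np.round(manip.current_q(),2))
try: manip.servo_line(u2w((-.055,0,.045)),q,vel=.12)
except manip.PlanningError as e: print(e)
print(manip.current_clock(),manip.current_force(),np.round(manip.current_q(),2),manip.current_tool_pos())
im=viewer.get_image('scene')[:,:,::-1]
crop('scene',(150,60,450,270),2.6,'pre.png',im)
```

```text
6.0667 [ 0.48942273 -0.23993698  0.12019388] [ 0.48920652 -0.23980781  0.12      ]
6.8583 [ 0.48951202 -0.23994183  0.04551874] [ 1.62  0.88 -1.13  2.31  1.83  0.29  0.75]
7.8833 [-0.36514184 -0.09916135 -0.5624123 ] [ 1.39  0.94 -1.1   2.14  1.74  0.37  0.75] [ 0.59277951 -0.22875047  0.04462024]
```

View pics/pre.png

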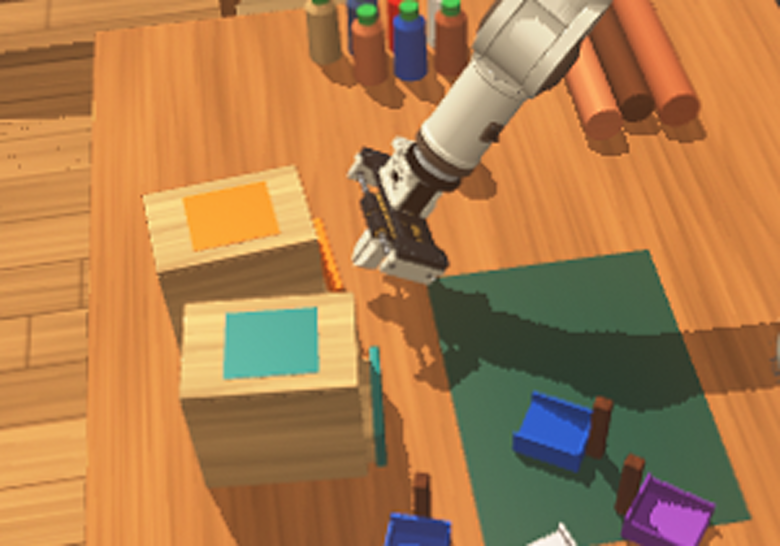

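The gripper leans back in front of the orange front (crop (325,255)), with the fingers about 25 mm short of it. Now I'll press, watching the force.

Run:
```python
from h import *
q=press_ori(35); ux=np.array([np.cos(UY),np.sin(UY)])
def fx(): return float(np.dot(manip.current_force()[:2],ux))
X=-.055; f0=fx(); log=[]
manip.servo_line(u2w((-.036,0,.045)),q,vel=.06); X=-.036
while X<-.012:
    X+=.0015; manip.servo_line(u2w((X,0,.045)),q,vel=.03); f=fx()-f0; log.append((round(X,4),round(f,1)))
    if f<-12: break
print(log,manip.current_tool_pos(),manip.current_clock())
manip.sleep(.15); print(fx()-f0)
manip.servo_line(u2w((-.17,0,.045)),q,vel=.12)
print(manip.current_clock(),manip.current_force())
crop('top',(280,50,450,200),4.5,'open_t.png')
crop('scene',(150,60,450,270),2.6,'open.png')
```

```text
[(-0.0345, -0.5), (-0.033, -0.4), (-0.0315, -1.3), (-0.03, -2.3), (-0.0285, -3.4), (-0.027, -4.0), (-0.0255, -4.8), (-0.024, -5.2), (-0.0225, -9.0), (-0.021, -17.1)] [ 0.62559839 -0.22525487  0.04433367] 10.9
-16.697065967125855
12.4417 [-0.55992385  0.01941335  0.75272237]
```

View pics/open_t.png

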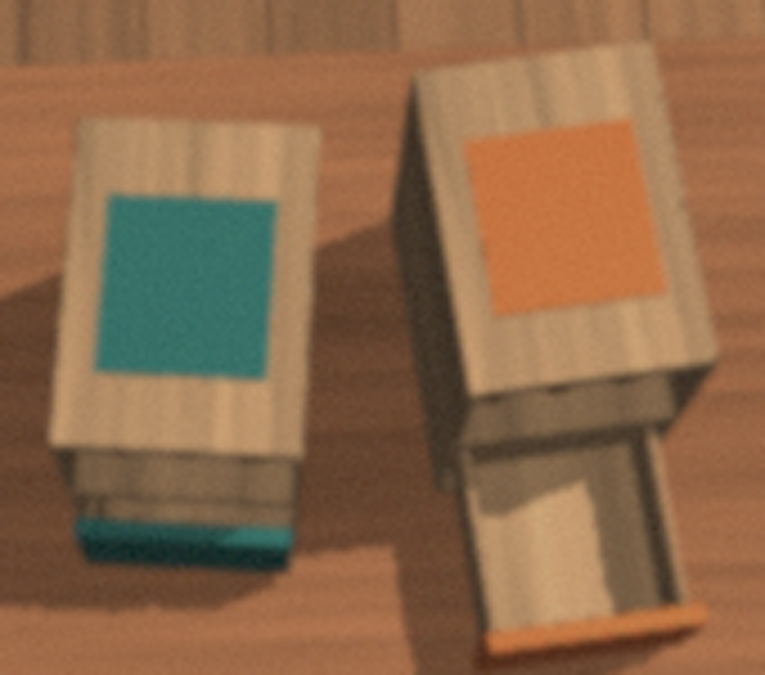

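View pics/open.png

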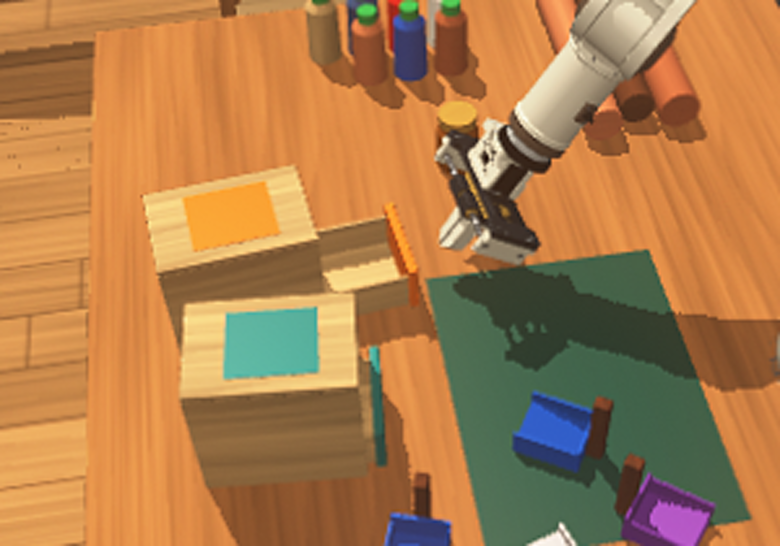

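The orange drawer is fully out (front at top crop (595,630), empty box visible). The teal one is shut and nothing else has moved. Now to the scoop.

Run:
```python
from h import *
import json
json.dump(list(map(float,manip.current_q())),open('qpush.json','w'))
manip.movej([1.75,.75,-1.31,2.29,1.23,.31,1.25]); print(manip.current_tool_pos())
manip.movej([1.95,.27,-1.4,2.19,-.3,.45,2.54]); print(manip.current_tool_pos())
manip.movej([-.47,.15,-.16,1.9,.06,.91,-.37]); print(manip.current_clock(),manip.current_tool_pos())
effector.open_jaws()
p,q=tcp_from_grip(SY,0,[*SC,.17]); manip.move_pose(p,q)
print(manip.current_clock(),manip.current_tool_pos(),p,np.round(manip.current_q(),2))
im=viewer.get_image('scene')[:,:,::-1]; crop('scene',(310,220,430,310),6.5,'above.png',im)
im=viewer.get_image('top')[:,:,::-1]; crop('top',(170,170,310,275),5.5,'above_t.png',im)
```

```text
[ 0.4897745  -0.24407247  0.12150894]
[ 0.49189681 -0.23664014  0.25159279]
17.0417 [0.47566574 0.29250558 0.27227212]
19.0833 [0.43208816 0.27062786 0.15178604] [0.4312 0.27   0.1512] [-0.48  0.32 -0.16  1.98  0.07  0.85 -0.38]
```

View pics/above.png

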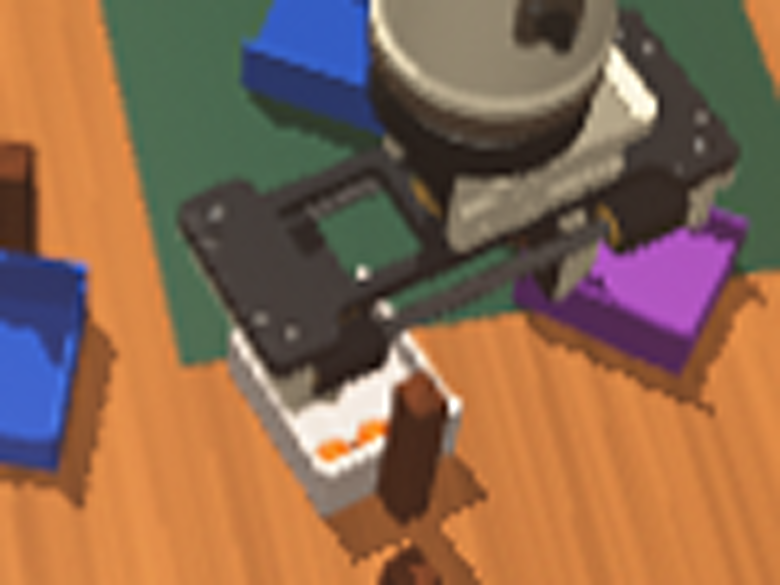

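View pics/above_t.png

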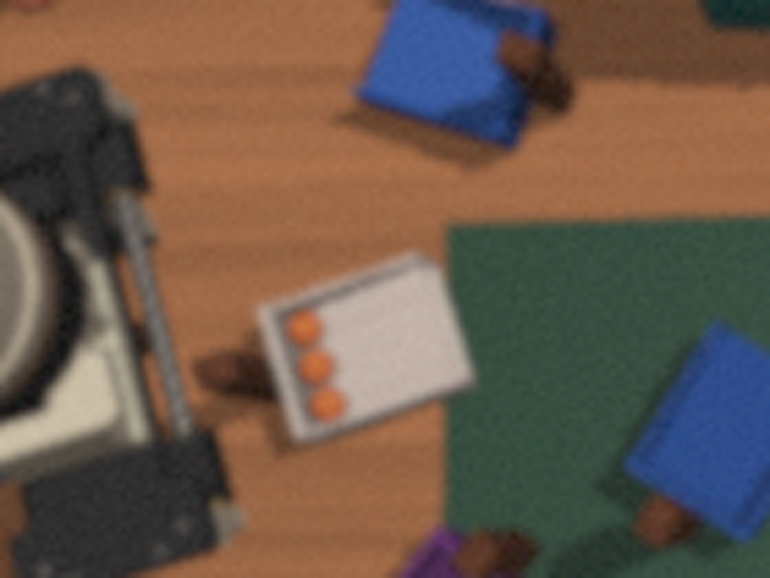

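The open jaws straddle the line of the metal scoop's handle (scene crop (415,400)), with neighbours clear. Descend and grip.

Run:
```python
from h import *
p,q=tcp_from_grip(SY,0,[*SC,.078]); manip.servo_line(p,q,vel=.1); f=manip.current_force()
effector.close(f_grip=35); print(manip.current_clock(),f,manip.current_force(),manip.current_finger_gap(),manip.current_tool_pos())
p2,_=tcp_from_grip(SY,0,[*SC,.20]); manip.servo_line(p2,q,vel=.1)
print(manip.current_clock(),manip.current_force(),manip.current_finger_gap())
im=viewer.get_image('scene')[:,:,::-1]; crop('scene',(310,200,450,310),5.5,'lift.png',im)
im=viewer.get_image('top')[:,:,::-1]; crop('top',(170,170,310,275),5.5,'lift_t.png',im)
```

```text
21.4083 [ 0.15453466 -0.3779191  -0.15676751] [-0.4861216  -0.63559193  0.69055958] 0.01583012474891211 [0.43119749 0.2700031  0.05916412]
22.775 [-0.18282542 -0.49058264 -2.7995615 ] 0.015735511602114435
```

View pics/lift.png

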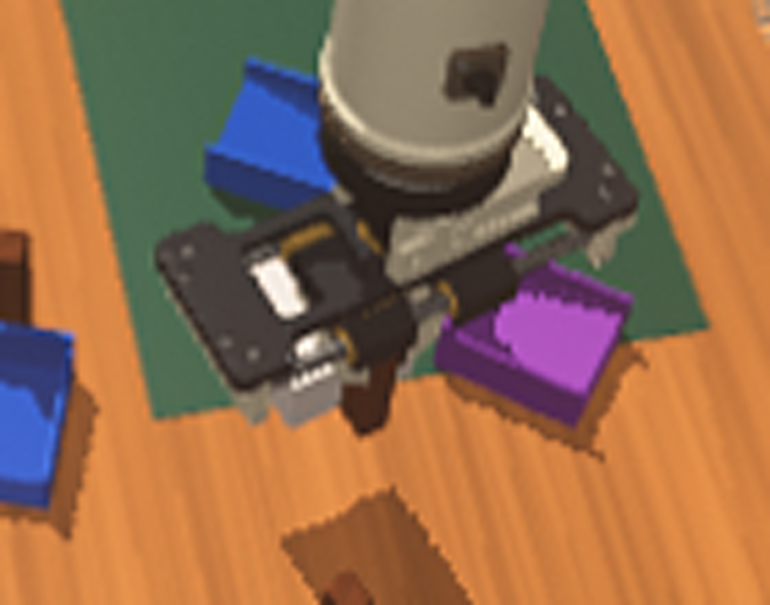

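View pics/lift_t.png

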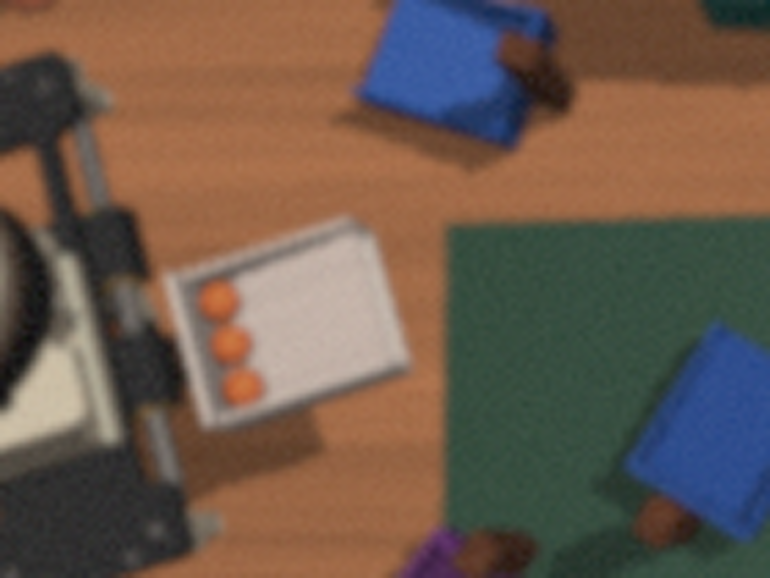

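Run:
```python
from h import *
Y=UY-np.pi/2
p,q=tcp_from_grip(Y,0,[.49,-.06,.22]); manip.servo_line(p,q,vel=.2)
L=u2w((-.052,.03,.12)); p,q=tcp_from_lip(Y,0,L); manip.servo_line(p,q,vel=.15)
print(manip.current_clock(),manip.current_tool_pos(),p,np.round(manip.current_q(),2),manip.current_force())
crop('top',(270,60,470,210),4,'pp_t.png'); crop('scene',(180,80,400,240),3.6,'pp.png')
```

```text
25.625 [ 0.58352848 -0.11038225  0.1562073 ] [ 0.58405136 -0.1109961   0.1562    ] [ 0.07  0.45  0.1   1.77 -0.05  0.93  0.29] [-0.68967716 -0.45154269 -1.54266171]
```

View pics/pp_t.png

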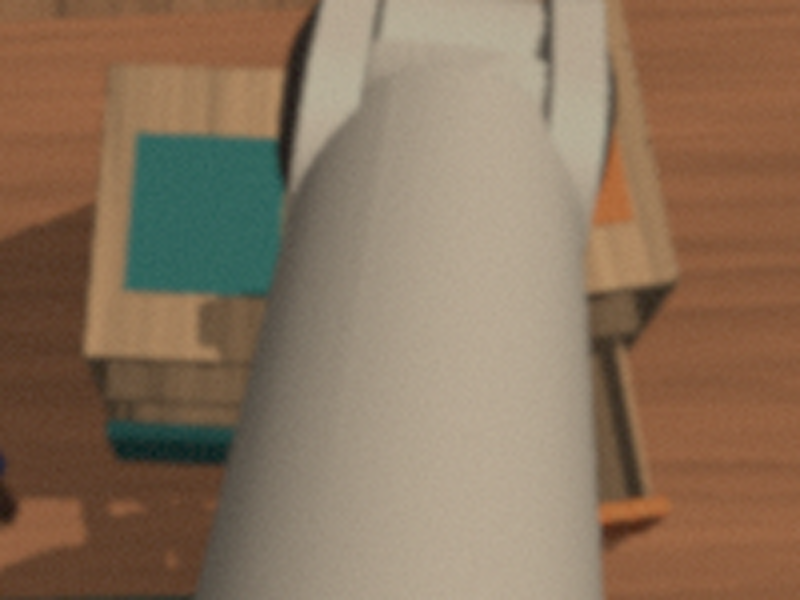

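View pics/pp.png

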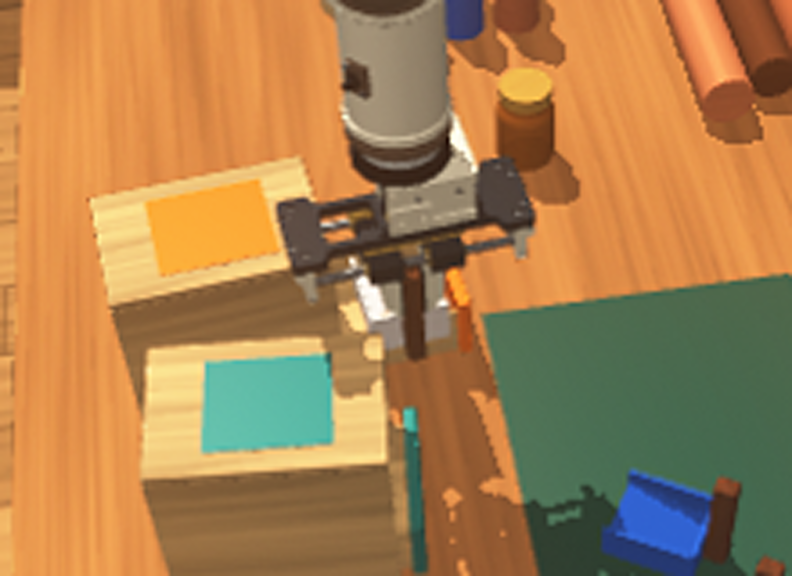

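The scoop is level over the open drawer, inside its front panel (scene crop (455,300)). Tilt now.

Run:
```python
from h import *
Y=UY-np.pi/2
for d,z in ((10,.108),(20,.10),(30,.10),(38,.10),(43,.10)):
    p,q=tcp_from_lip(Y,np.radians(d),u2w((-.052,.03,z))); manip.servo_line(p,q,vel=.05)
manip.sleep(.6)
print(manip.current_clock(),manip.current_tool_pos(),p,np.round(manip.current_q(),2),manip.current_force(),manip.current_finger_gap())
crop('top',(270,60,470,210),4,'po_t.png'); crop('scene',(180,80,400,240),3.6,'po.png')
```

```text
28.2417 [ 0.58918596 -0.1590363   0.18650505] [ 0.5891887  -0.15905149  0.18649086] [ 0.59  0.75 -0.07  1.41 -0.54  1.49  0.82] [-1.52303738 -0.18916101 -2.37492618] 0.015825759058850752
```

View pics/po_t.png

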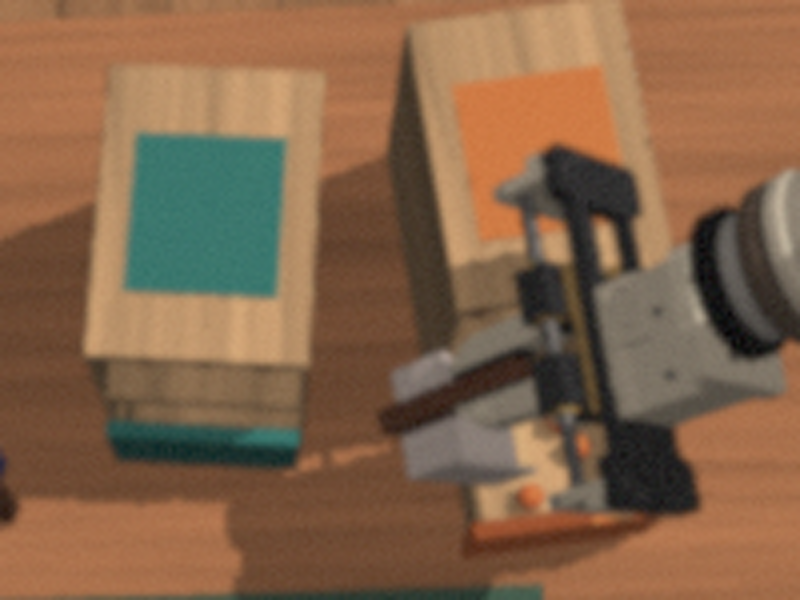

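View pics/po.png

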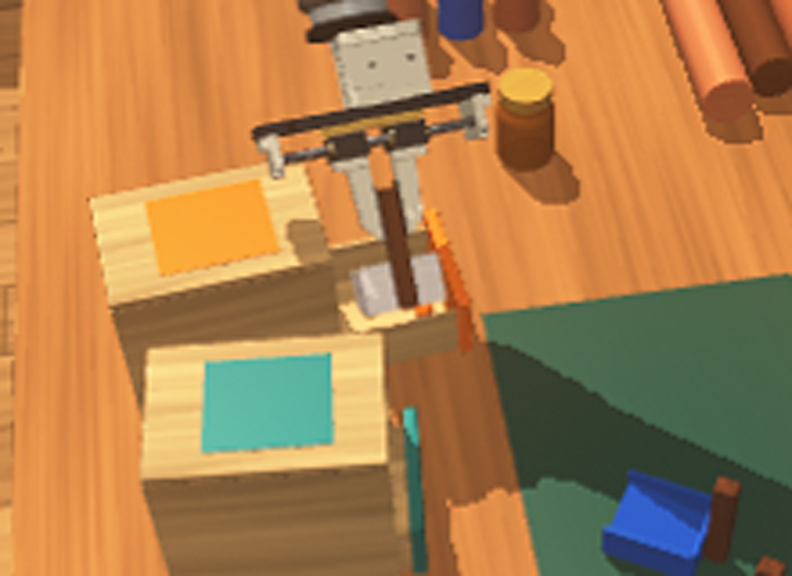

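At least two beads are visible in the drawer (top crop (530,495) and (580,445)). I'll level the scoop, back off and look again.

Run:
```python
from h import *
Y=UY-np.pi/2
for d,z in ((20,.11),(0,.125)):
    p,q=tcp_from_lip(Y,np.radians(d),u2w((-.052,.03,z))); manip.servo_line(p,q,vel=.1)
p,q=tcp_from_grip(Y,0,[.49,-.06,.22]); manip.servo_line(p,q,vel=.2)
p,q=tcp_from_grip(SY,0,[*SC,.20]); manip.servo_line(p,q,vel=.25)
print(manip.current_clock(),manip.current_finger_gap())
crop('top',(345,100,445,180),7.5,'dr_t.png'); crop('top',(170,170,310,275),5.5,'ret_t.png')
```

```text
31.6083 0.015634158111239128
```

View pics/dr_t.png

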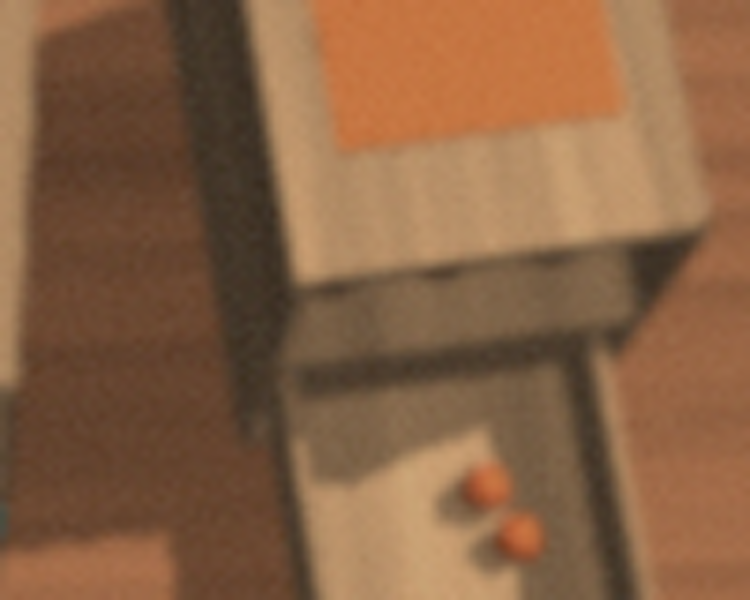

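View pics/ret_t.png

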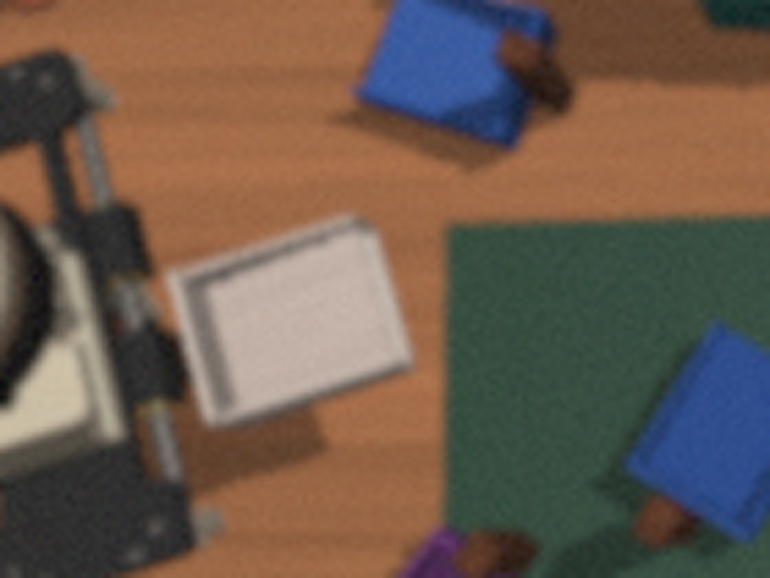

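The scoop is empty and two beads show in a crop that cuts off the drawer's front end. I'll set the scoop down and crop further down to find the third bead.

Run:
```python
from h import *
p,q=tcp_from_grip(SY,0,[*SC,.083]); manip.servo_line(p,q,vel=.12)
f0=manip.current_force()[2]; z=.083
while z>.0745:
    z-=.0015; p,q=tcp_from_grip(SY,0,[*SC,z]); manip.servo_line(p,q,vel=.03)
    f=manip.current_force()[2]-f0
    if f>2: break
print(z,f,manip.current_clock())
effector.open_jaws(); manip.sleep(.2)
p,q=tcp_from_grip(SY,0,[*SC,.20]); manip.servo_line(p,q,vel=.15)
print(manip.current_clock(),manip.current_finger_gap(),np.round(manip.current_q(),3))
crop('top',(345,125,445,205),7.5,'dr2_t.png'); crop('scene',(310,220,450,310),5.5,'set.png')
```

```text
0.077 7.65664423613023 33.8333
36.2667 0.09176249761729806 [-0.471  0.279 -0.164  1.955  0.057  0.914 -0.371]
```

View pics/dr2_t.png

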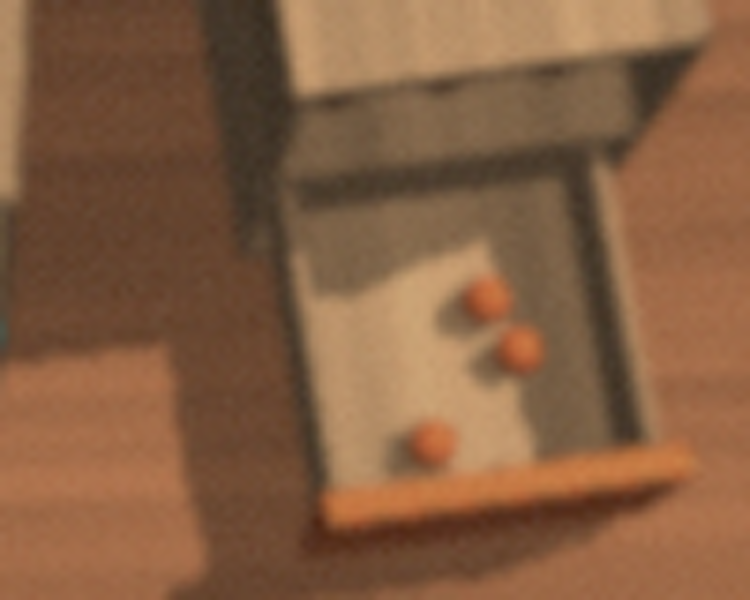

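View pics/set.png

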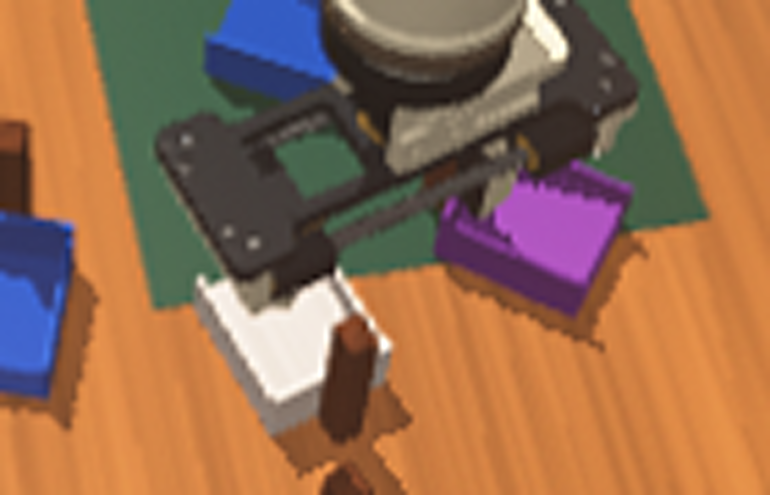

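All three beads are in the drawer (crop (487,298), (520,350), (432,443)) and the scoop stands upright in its old place. Now push the drawer shut.

Run:
```python
from h import *
import json
effector.close(f_grip=10)
manip.movej([-.47,.15,-.16,1.9,.06,.91,-.37])
manip.movej([1.95,.27,-1.4,2.19,-.3,.45,2.54])
manip.movej([1.75,.75,-1.31,2.29,1.23,.31,1.25])
manip.movej(json.load(open('qpush.json'))); print(manip.current_clock(),manip.current_tool_pos(),u2w((-.17,0,.045)))
q=press_ori(35); ux=np.array([np.cos(UY),np.sin(UY)])
def fx(): return float(np.dot(manip.current_force()[:2],ux))
f0=fx(); log=[]
manip.servo_line(u2w((-.13,0,.045)),q,vel=.08)
manip.servo_line(u2w((-.030,0,.045)),q,vel=.06); print(fx()-f0)
X=-.030
while X<-.014:
    X+=.0015; manip.servo_line(u2w((X,0,.045)),q,vel=.03); f=fx()-f0; log.append((round(X,4),round(f,1)))
    if f<-14: break
print(log,manip.current_clock())
manip.sleep(.15)
manip.servo_line(u2w((-.035,0,.045)),q,vel=.03)
manip.servo_line(u2w((-.17,0,.045)),q,vel=.12)
print(manip.current_clock(),fx()-f0)
crop('top',(270,60,470,210),4,'cl_t.png'); crop('scene',(180,60,450,290),2.8,'cl.png')
```

```text
42.7917 [ 0.480447   -0.24098886  0.0458456 ] [ 0.47926318 -0.24087079  0.045     ]
-3.9398771699391735
[(-0.0285, -3.5), (-0.027, -3.4), (-0.0255, -3.8), (-0.024, -4.7), (-0.0225, -9.3), (-0.021, -17.0)] 46.75
48.7917 1.0071641788997372
```

View pics/cl_t.png

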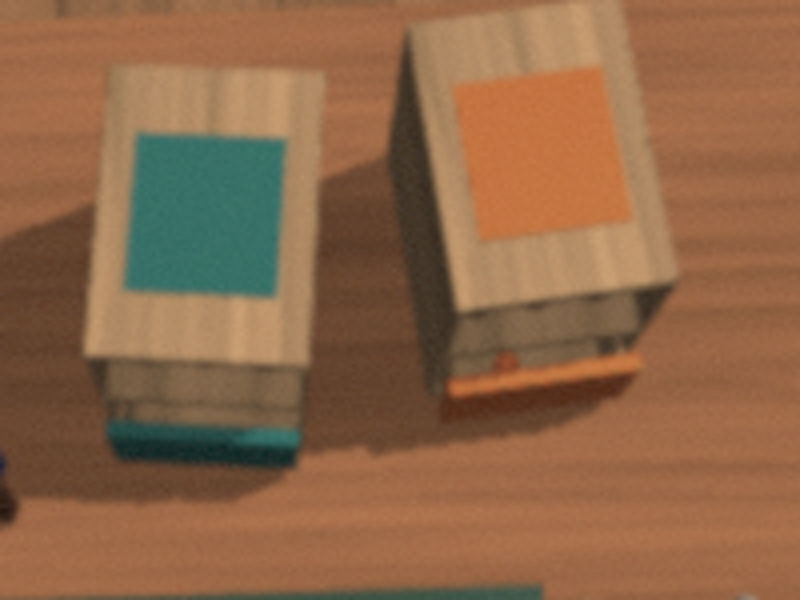

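View pics/cl.png

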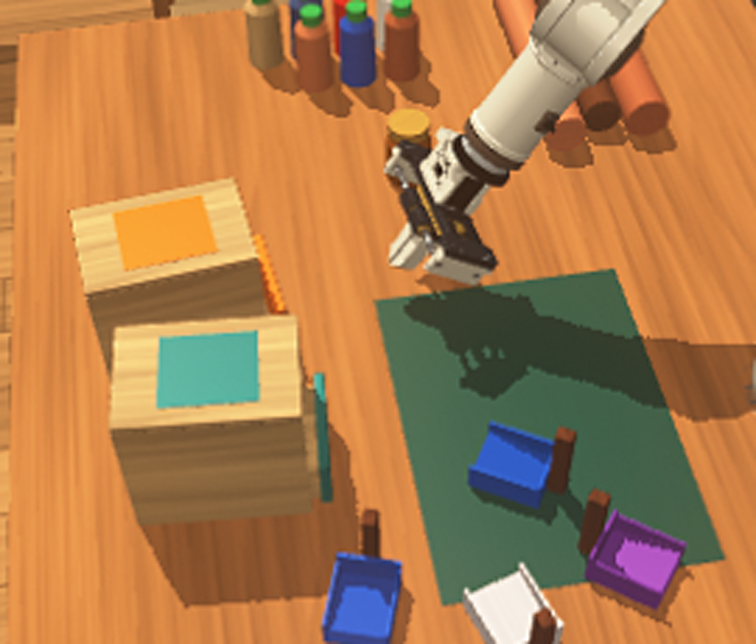

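Orange front is back in. I'll compare it numerically with the first picture and check the scoop before handing in.

Run:
```python
from h import *
a=cv2.imread('pics/top0.png'); im=viewer.get_image('top')[:,:,::-1]
b=np.vstack([cv2.resize(np.ascontiguousarray(x[130:175,340:445]),None,fx=6,fy=6,interpolation=cv2.INTER_CUBIC) for x in (a,im)])
cv2.imwrite('pics/cmp.png',b)
sh=[cv2.phaseCorrelate(a[:,:,1][140:165,384:428].astype(np.float32),im[:,:,1][140:165,384:428].astype(np.float32))]; print(sh)
s=cv2.imread('pics/scene0.png'); si=viewer.get_image('scene')[:,:,::-1]
c=np.hstack([cv2.resize(np.ascontiguousarray(x[230:390,240:400]),None,fx=2.45,fy=2.45,interpolation=cv2.INTER_CUBIC) for x in (s,si)]); cv2.imwrite('pics/cmps.png',c)
```

```text
[((0.3608954286861632, 0.21972619666941817), 0.791589126586914)]
```

View pics/cmp.png

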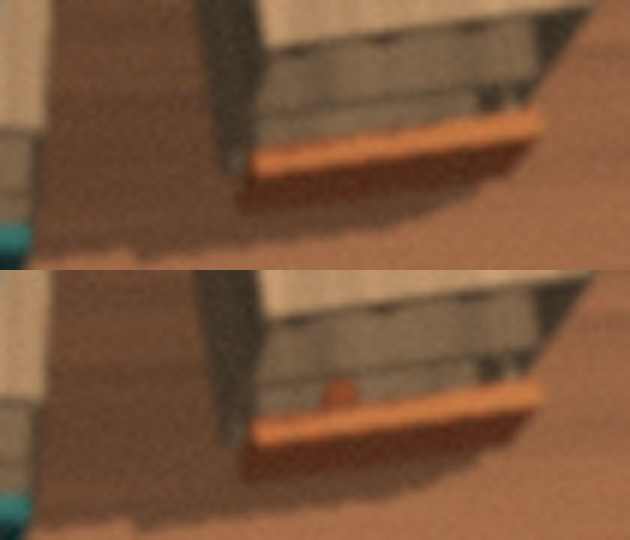

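View pics/cmps.png

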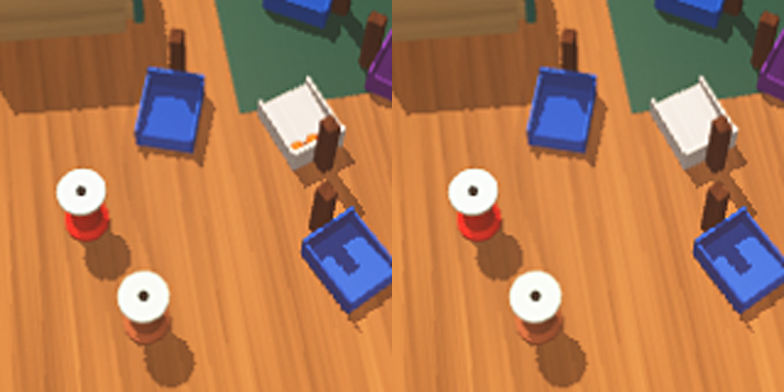

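The drawer front stands where it did at the start, with a shift under 0.4 px. The scoop is upright in its original place, the spools haven't moved, and the teal drawer is shut.

Run:
```python
from bench import manip
manip.hand_in(); print(manip.current_clock())
```

```text
the job is handed in; nothing more can be done
the job is handed in; nothing more can be done
```

The job is done and handed in, at about 49 s on the robot's clock (limit 72 s); no verdict is reported.

- **Opening:** I pressed the orange drawer front to the stop with about 17 N, a little over the 8 to 15 N given, and it sprang fully open.
- **Pouring:** I gripped the aluminium scoop by its handle, carried it level and tipped it 43° over the drawer. A picture then showed all three beads on the drawer floor.
- **Scoop:** I stood the empty scoop back in its original spot. It touched down with about 8 N, and the last picture shows it upright.
- **Closing:** I pushed the drawer in to the stop with about 17 N and let go slowly. It stayed shut, with the front within 0.4 px of its first position in the top view.
- **Bystanders:** In the last pictures the teal drawer is shut and the spools and jar are standing. The spools match the first picture; I did not measure the jar's position.

With the drawer shut, only one bead can be seen, through the gap behind the front. The other two are hidden, so that they are inside rests on the picture taken just before closing. One straight-line move was refused at the start because of the joint ranges; I went round it by another arm posture, and nothing was touched.

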